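# Make the reading-light kit safe, snap its circuit board home, switch it on

### The job

The push-push switch of the reading-light kit hides its state under the rubber boot: feel by touch whether it is locked in (on) or standing out (off), and make sure that it is off before any corner of the circuit board goes home. Then press the board down onto its four barbed standoffs until every post has clicked through and it lies flush on the shoulders, and only after that click the switch on, so that it stays locked in. Leave the abacus, tumbler, sharpener and pencil box where they are.

Things in the scene. Friction and masses are not known exactly. Their poses are not given: they have to be found in the camera images.
- kit: Plywood base of a home-made reading light, 130 (x) x 215 (y) x 22 mm high, fixed to the table, turned about z. Origin: centre of its underside, z up. In its frame (mm): switch at x 0, y +60; circuit board belongs at x 0, y -45 on four white nylon standoffs at x +-48, y -45 +-33: bosses 17 mm across, shoulder at z 30, each with a barbed 5 mm pin, tip at z 40.5.
- boot_top (a point): Centre of the flat top of the black rubber boot, 31 mm across, that covers the push-push switch, in an aluminium collar 42 mm across (rim at z 33 in the base's frame). Untouched it is always at z 51 there, whether the switch is on or off: the boot is soft (0.25 to 0.7 N), springs back and hides the plunger. It goes down 15.5 mm to its stop.
- collar (a point): Centre of the collar's rim, 18 mm under the untouched boot top. Pressing the boot: if OFF, the hidden plunger is met 1 mm down and resists at once with 2.6 N; if ON (locked in), it is met only 8.8 mm down, with 3 N. Each press right down (some 5 N; it clicks over 12 to 13.5 mm down) and release toggles the state; touches lighter than 2.5 N change nothing. Starts on or off.
- catch: The switch's catch, unseen inside the base: a fixed point under the middle of the switch, 5 mm above the table. Its position says nothing about the state. Locked ON, the catch carries the plunger's spring (about 3 N); OFF, it carries nothing.
- board_mid (a point): Centre of the underside of the loose tan circuit board, 112 (x) x 80 (y) x 2.4 mm, about 60 g, axes along the base's. At first it only rests on the barbs, underside at z 35.5 in the base's frame, pin tips just showing in its four 7.2 mm holes; it must go 5.5 mm down. Parts up to 6 mm high fill its middle; strips 20 mm wide along the two short edges (x +-35 to +-56) are bare.
- seat (a point): Point of the base (x 0, y -45, z 30 mm in its frame) where board_mid lies when the board is home. A pin clicks through at about 3 to 6 N; pressing mid-way between the two pins of a short edge (66 mm apart) clicks both. While one edge is down and the other not, the board is tilted a few degrees and its free edge stands up to 3 mm higher.
- corner0 (a point): Centre of the board's hole at x -48, y -33 mm from the board's centre, on the underside: z 35.5 in the base's frame while resting on the barbs, 30 when clicked home.
- corner1 (a point): Centre of the board's hole at x -48, y +33 mm from the board's centre, on the underside: z 35.5 in the base's frame while resting on the barbs, 30 when clicked home.
- corner2 (a point): Centre of the board's hole at x +48, y -33 mm from the board's centre, on the underside: z 35.5 in the base's frame while resting on the barbs, 30 when clicked home.
- corner3 (a point): Centre of the board's hole at x +48, y +33 mm from the board's centre, on the underside: z 35.5 in the base's frame while resting on the barbs, 30 when clicked home.
- abacus: Bystander: abacus of dark wood with red beads lying flat, 240 x 93 x 16 mm. Origin under its centre.
- tumbler: Bystander: empty stainless steel tumbler, 72 mm across, 105 mm high. Origin under its centre.
- sharpener: Bystander: green plastic pencil sharpener, 28 x 18 x 14 mm. Origin under its centre.
- pencil_box: Bystander: closed tin pencil box, 79 x 199 x 28 mm. Origin under its centre.
Things that resemble listed ones, but are neither listed nor needed, are in the scene too. Leave any orange or red look-alike of the part that bears board_mid alone.

How it is judged:
On the way:
1. with the switch off, the board is home on all four standoffs (z of corner0 in the frame of kit between 0.0284 and 0.0316 m and z of corner1 in the frame of kit between 0.0284 and 0.0316 m and z of corner2 in the frame of kit between 0.0284 and 0.0316 m and z of corner3 in the frame of kit between 0.0284 and 0.0316 m and distance between board_mid and seat below 0.003 m and contact force between catch and anything else below 0.5 N), for 0.2 s.
At the end, for the whole second after the job is handed in: The board lies home on all four standoffs (each hole's underside between 28.4 and 31.6 mm high in the base's frame, the board's centre within 3 mm of its seat) and at rest, and the switch is locked on (its catch carries more than 1.2 N) (z of corner0 in the frame of kit between 0.0284 and 0.0316 m and z of corner1 in the frame of kit between 0.0284 and 0.0316 m and z of corner2 in the frame of kit between 0.0284 and 0.0316 m and z of corner3 in the frame of kit between 0.0284 and 0.0316 m and distance between board_mid and seat below 0.003 m and contact force between catch and anything else above 1.2 N and linear speed of board below 0.02 m/s); the robot touches nothing.
It fails at once if a corner of the board was clicked home while the switch was on (contact force between catch and anything else above 1.2 N and z of any of corner0, corner1, corner2, corner3 in the frame of kit below 0.0316 m and (not (z of corner0 in the frame of kit below 0.0316 m) or not (z of corner1 in the frame of kit below 0.0316 m) or not (z of corner2 in the frame of kit below 0.0316 m) or not (z of corner3 in the frame of kit below 0.0316 m))).
It fails at once if the abacus was moved more than 25 mm (distance of abacus from where it was at the start of the episode above 0.025 m).
It fails at once if the tumbler was moved more than 25 mm (distance of tumbler from where it was at the start of the episode above 0.025 m).
It fails at once if the sharpener was moved more than 25 mm (distance of sharpener from where it was at the start of the episode above 0.025 m).
It fails at once if the pencil box was moved more than 25 mm (distance of pencil_box from where it was at the start of the episode above 0.025 m).
It also fails if it takes over 51 s, if anything falls off the work surface, if the arm or the gripper's body presses on something with over 40 N, if the wrist force passes 120 N, or if a joint passes its speed limit or range.

### The arm

A 6-joint arm with a two-finger parallel gripper is mounted at the origin on the work surface. World frame = base frame: x ahead of the robot, y to its left, z up, the work surface at z = 0. Lengths are in m, angles in rad, forces in N, time in s.
With the tool pointing down it reaches from about 0.3 to 0.875 m from the base axis. Payload 6.4 kg.
Tool frame: the origin (TCP) lies at the very end of the fingers, on their centre line; the grasp point (between the pads) lies tcp_to_grasp behind it (tcp_to_grasp is the distance from the TCP to the grasp point, in m); z points along the fingers, y is the direction in which the jaws open and shut (so a half turn about z gives the same grasp; the last joint's range is limited). The gripper opens to 85 mm and grips with 20 to 120 N. Pads are 22 mm wide; open, the fingers measure 114 mm over their backs; the gripper's body (76 mm by 85 mm) begins 54 mm behind the grasp point. The pads swing forward as they close: fully open they stand 13 mm farther back than shut.
Start: joints at [0.931, 0.181, 1.607, -0, 1.354, -0.206], TCP at [0.242, 0.522, 0.231] pointing down, gripper open.
Joint ranges: [-2.99, 2.99], [-0.89, 2.07], [0.3, 2.58], [-1.14, 4.28], [0, 2.63], [-3.12, 3.12]. Speed limits (rad/s): [2.57, 2.57, 3.01, 3.14, 3.14, 3.14].

### API

Orientations are given as a unit quaternion [w, x, y, z].
In Python, from bench import get_obs, camera, hand_in, tcp_to_grasp gives the robot as it stands.
- The arm moves only by the shell command python3 -m inch 'ROWS' [OPENING]. ROWS is JSON, a list of rows, each an object with "delta_pos": the shift along the tool's x, y, z in cm, a list of three; "rotation": the turn, a rotation vector about the tool's x, y, z in rad, a list of three. In form: [{"delta_pos": [x, y, z], "rotation": [rx, ry, rz]}, ...]. A call has 1 to 10 rows; each row shifts and turns the commanded pose from where the row before left it, along the tool's axes as they then stand; what a row does not reach is not made up. A row lasts 1/10 s, in which the tool goes at most 50 mm and 8.59 degrees, less where a joint would pass 70% of its speed; a pose out of reach is approached as far as the arm can. A call is refused whole if a number of a shift passes 5 or a number of a turn 0.15, either way. A call with a gripper value outside its range is refused whole. OPENING is the finger opening in cm, from 0 to 8.54, set as the call begins (- or left out, the last holds). The fingers move at their own pace and stop on an object; the grip force is fixed at half the most. Time passes only in rows, so rows that do not move let the fingers close. It gives the time, the measured TCP pose, the force and the opening at its end, in the units of the state.
- get_obs(): the state, without advancing time (a new reading comes with each control period).
- camera(name): name is "scene" or "top" or "wrist"; returns a dict with "color" (384x512x3 uint8, red, green, blue), "vfov" (degrees; the focal length in pixels is half the picture's height over the tangent of half this angle, whatever the lens; pixels are square), "cx", "cy" (the principal point, pixels), "k1" (the pictures are not rectified: a ray, as slopes to the right and down, at radius r is drawn at 1 + k1 r^2 times it, then the intrinsics apply), "eye" and "orientation" of the camera in the world; the wrist camera has in their place "T_tool_cam" (4x4, takes a point from camera to tool coordinates, whose origin is the TCP and whose axes are the flange's). Camera axes: x right, y down, z forward; pixel columns grow to the right and rows downward; lengths in m; the calibration is good to about 2 mm. A picture is of the moment at which its call begins: read the wrist's pose just before it. There is no depth.
- hand_in(): hands the job in, once; it reports no verdict.
The state is a dict: "time_s": time; "q": joint angles; "dq": joint speeds; "joint_efforts": joint torques, N m; "eef_pos": TCP position; "eef_rot": TCP orientation; "wrist_force": force on the tool from outside, world axes, zero at the start; "torque": the same for the moment, N m; "opening": opening from 0.0 (shut) to 1.0 (fully open).
Only numpy, scipy, OpenCV 4.12 (cv2) and the standard library are available. Lean on these libraries where they do the work, as an engineer would, in place of code of your own. Each camera call takes 0.05 s, during which the arm holds its last target.

## Working session

There is one attempt and no reset: what is moved stays moved. The work goes in short steps, Python scripts to look and compute and a shell command to move; the robot and the scene stay as the last step left them, time stands still between calls to the robot, and variables do not carry over. Pictures are saved under pics/ and viewed, and the job is handed in when it is done.

```bash
mkdir -p pics; ls; python3 - <<'E'
from bench import get_obs,camera,tcp_to_grasp
import cv2
o=get_obs();print(o,tcp_to_grasp)
for n in("scene","top","wrist"):
    c=camera(n);cv2.imwrite(f"pics/{n}0.png",c["color"][:,:,::-1]);print({k:v for k,v in c.items() if k!="color"})
E
```

```text
pics
{'time_s': 0.0, 'q': array([ 9.30711013e-01,  1.81566664e-01,  1.60805772e+00, -5.40462419e-06,
        1.35382651e+00, -2.06292032e-01]), 'dq': array([ 1.69546740e-03,  5.70128750e-04,  1.19008013e-03, -5.78044742e-05,
        2.15494617e-03, -8.65509206e-04]), 'joint_efforts': array([ 8.09188277e-04, -4.44870758e+01, -3.51350856e+01, -5.40872691e-05,
        8.84300389e-03,  1.28120251e-05]), 'eef_pos': array([0.24130409, 0.52126878, 0.23034575]), 'eef_rot': array([-3.79155910e-04,  2.15199353e-01,  9.76569698e-01, -8.48240212e-04]), 'wrist_force': array([ 0.22348072, -0.0370364 , -0.07640377]), 'torque': array([-0.00032959, -0.03738212,  0.00712077]), 'opening': 0.9997591358037344} 0.0187
{'vfov': 54.69134895997057, 'cx': 254.62815341515352, 'cy': 192.6906816407004, 'k1': -0.04995253388890313, 'eye': array([ 1.04986387, -0.28695167,  0.69206502]), 'orientation': array([-0.30385653,  0.81425104,  0.45977974, -0.18239805])}
{'vfov': 51.16933816424789, 'cx': 258.7524167316636, 'cy': 197.43945907146232, 'k1': -0.10035152853617818, 'eye': array([0.38676668, 0.02037152, 1.01600985]), 'orientation': array([ 0.06941014, -0.66643717,  0.73793892, -0.08055979])}
{'vfov': 70.91986548477351, 'cx': 255.56895958999345, 'cy': 188.85512359870424, 'k1': 0.007328825241637535, 'T_tool_cam': array([[-1.67351094e-03, -9.64948746e-01, -2.62433072e-01,
         6.57370649e-02],
       [ 9.99998598e-01, -1.62992461e-03, -3.83773630e-04,
         9.14849329e-04],
       [-5.74242385e-05, -2.62433346e-01,  9.64950121e-01,
        -1.42288030e-01],
       [ 0.00000000e+00,  0.00000000e+00,  0.00000000e+00,
         1.00000000e+00]])}
```

View pics/scene0.png

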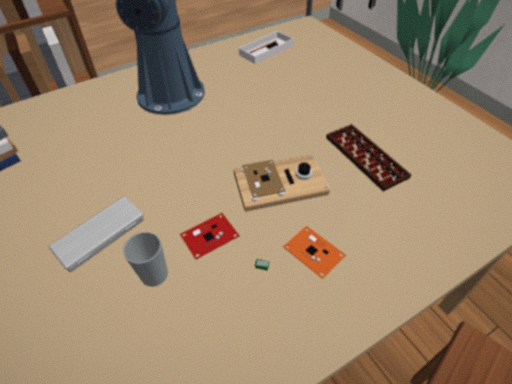

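View pics/top0.png

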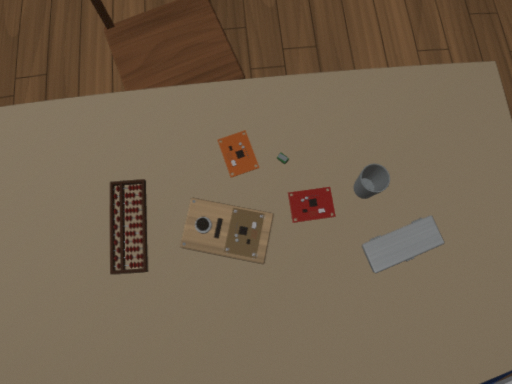

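View pics/wrist0.png

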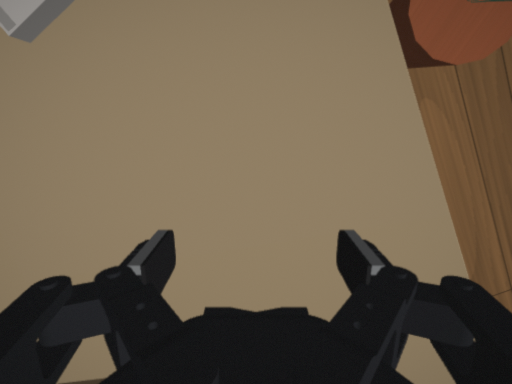

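The kit is at about (227,230) in the top view, with the boot at (203,225) and the board at (244,233). I'll zoom in for a pose fit.

```bash
cat > h.py <<'E'
import numpy as np,cv2
from scipy.spatial.transform import Rotation as R
def q2R(q): return R.from_quat([q[1],q[2],q[3],q[0]]).as_matrix()
def campose(c,o=None):
    if "eye" in c: return q2R(c["orientation"]),np.array(c["eye"])
    Rt=q2R(o["eef_rot"]);T=c["T_tool_cam"]
    return Rt@T[:3,:3],Rt@T[:3,3]+o["eef_pos"]
def proj(P,c,o=None):
    Rc,e=campose(c,o);p=(np.atleast_2d(P)-e)@Rc
    s=p[:,:2]/p[:,2:];r2=(s**2).sum(1,keepdims=True);s=s*(1+c["k1"]*r2)
    f=192/np.tan(np.radians(c["vfov"]/2));return s*f+[c["cx"],c["cy"]]
def unproj(px,z,c,o=None):
    Rc,e=campose(c,o);f=192/np.tan(np.radians(c["vfov"]/2))
    d=(np.atleast_2d(px)-[c["cx"],c["cy"]])/f;s=d.copy()
    for _ in range(20): s=d/(1+c["k1"]*(s**2).sum(1,keepdims=True))
    w=np.c_[s,np.ones(len(s))]@Rc.T;return e+w*((z-e[2])/w[:,2:])
def kit(P,x,y,a):
    P=np.atleast_2d(P).astype(float)/1000;c,s=np.cos(a),np.sin(a)
    return np.c_[P[:,0]*c-P[:,1]*s+x,P[:,0]*s+P[:,1]*c+y,P[:,2]]
E
python3 - <<'E'
import cv2
a=cv2.imread("pics/top0.png")[190:270,170:285];cv2.imwrite("pics/topz.png",cv2.resize(a,None,fx=6,fy=6,interpolation=cv2.INTER_CUBIC))
a=cv2.imread("pics/scene0.png")[145:215,225:335];cv2.imwrite("pics/scenez.png",cv2.resize(a,None,fx=6,fy=6,interpolation=cv2.INTER_CUBIC))
E
```

```text
(no output)
```

View pics/topz.png

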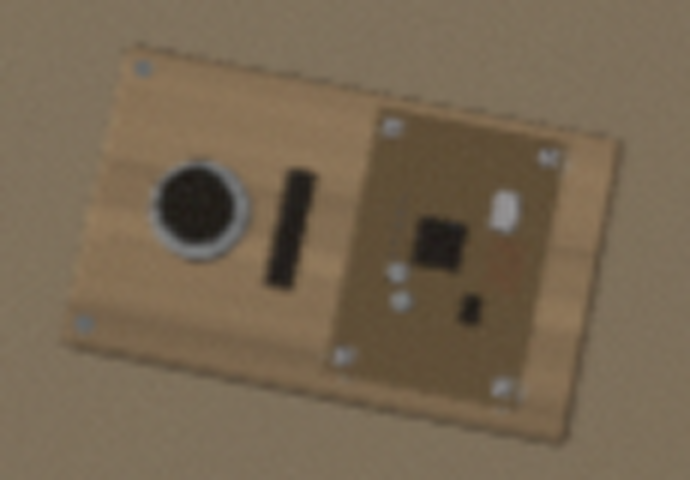

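View pics/scenez.png

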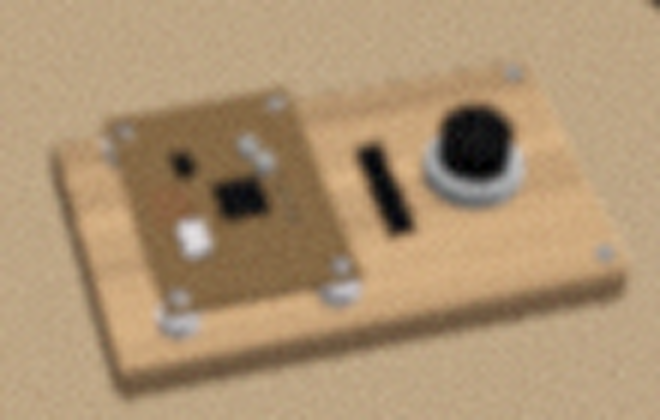

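```bash
cat > fit.py <<'E'
from h import *
from bench import camera
from scipy.optimize import least_squares
tc,sc=camera("top"),camera("scene")
K=[[65,107.5,22],[65,-107.5,22],[-65,-107.5,22],[-65,107.5,22],[48,-12,40],[48,-78,40],[-48,-78,40],[-48,-12,40],[0,60,51]]
t=np.array([[132,45],[620,140],[565,440],[65,345],[392,127],[549,157],[503,387],[344,355],[196,205]])
t=(t+.5)/6-.5+[170,190]
K2=[[65,-107.5,22],[-65,-107.5,22],[-65,107.5,22],[48,-12,40],[48,-78,40],[-48,-78,40],[-48,-12,40],[0,60,51]]
s=np.array([[125,375],[58,150],[530,68],[342,265],[179,298],[123,131],[278,103],[477,135]])
s=(s+.5)/6-.5+[225,145]
rt=lambda p:proj(kit(K,*p),tc)-t
rs=lambda p:proj(kit(K2,*p),sc)-s
p0=[*unproj(t[:4].mean(0),.022,tc)[0][:2],0.2]
for nm,f in (("top",lambda p:rt(p).ravel()),("scene",lambda p:rs(p).ravel()),("both",lambda p:np.r_[rt(p).ravel(),rs(p).ravel()])):
    r=least_squares(f,p0,x_scale=[.1,.1,1]);print(nm,r.x,np.sqrt(np.mean(r.fun**2)));
    if nm!="both":print(r.fun.reshape(-1,2).round(1).tolist())
print(kit([[0,60,51],[48,-45,40],[-48,-45,40]],*r.x))
E
python3 fit.py
```

```text
top [ 0.52625355  0.081157   -0.29086561] 0.5317457285353231
[[-0.9, -0.3], [1.0, -0.4], [0.6, 0.8], [-1.2, -0.0], [0.1, -0.0], [0.1, -0.1], [0.4, 0.0], [0.2, 0.2], [-0.4, -0.3]]
scene [ 0.53009892  0.0837818  -0.30001427] 0.591933079063274
[[-1.2, 0.2], [-1.0, -0.4], [0.1, -1.2], [0.3, 0.6], [0.3, 0.3], [0.6, 0.2], [0.3, 0.2], [0.6, -0.3]]
both [ 0.52782661  0.08257675 -0.29382754] 0.8550058477717869
[[0.54520368 0.1400053  0.051     ]
 [0.56073664 0.02560369 0.04      ]
 [0.46885097 0.053407   0.04      ]]
```

```bash
python3 -m inch '[{"delta_pos":[-4.1,-2.1,0],"rotation":[0,0,0]},{"delta_pos":[-4.1,-2.1,0],"rotation":[0,0,0]},{"delta_pos":[-4.1,-2.1,0],"rotation":[0,0,0]},{"delta_pos":[-4.1,-2.1,0],"rotation":[0,0,0]},{"delta_pos":[-4.1,-2.1,0],"rotation":[0,0,0]},{"delta_pos":[-4.1,-2.1,0],"rotation":[0,0,0]},{"delta_pos":[-4.1,-2.1,0],"rotation":[0,0,0]},{"delta_pos":[-4.1,-2.1,0],"rotation":[0,0,0]},{"delta_pos":[-4.1,-2.1,0],"rotation":[0,0,0]},{"delta_pos":[0,0,0],"rotation":[0,0,-0.141]}]' 0
python3 -m inch '[{"delta_pos":[0,0,0],"rotation":[0,0,0]},{"delta_pos":[0,0,0],"rotation":[0,0,0]}]'
python3 - <<'E'
from bench import *
import cv2,pickle
o=get_obs();c=camera("wrist");cv2.imwrite("pics/w1.png",c["color"][:,:,::-1]);pickle.dump((o,c),open("w1.pkl","wb"));print(o)
E
```

```text
time_s: 1.25
eef_pos: [0.5002, 0.1907, 0.2313]
eef_rot: [0.001, 0.148, 0.989, -0.001]
wrist_force: [-1.4, 1.5, -0.2]
opening: -0.001
time_s: 1.45
eef_pos: [0.4967, 0.1954, 0.2311]
eef_rot: [-0.0, 0.147, 0.989, 0.0]
wrist_force: [-0.2, -0.1, 0.2]
opening: -0.004
{'time_s': 1.45, 'q': array([ 1.52098096e-01,  8.91210655e-02,  1.71029012e+00,  2.46399083e-04,
        1.34271938e+00, -1.12267541e+00]), 'dq': array([ 2.14737114e-02, -6.34073163e-03,  3.94280374e-03,  3.73228912e-05,
       -1.66303935e-03, -1.29571461e-03]), 'joint_efforts': array([-8.64303522e-01, -3.93910718e+01, -3.52134275e+01, -5.04672679e-02,
       -2.42631859e-02, -1.71909230e-01]), 'eef_pos': array([0.49669674, 0.19538791, 0.23108516]), 'eef_rot': array([-2.92406325e-04,  1.47499155e-01,  9.89062138e-01,  3.51291063e-05]), 'wrist_force': array([-0.23593552, -0.14749759,  0.21781456]), 'torque': array([-0.04061383, -0.00617185, -0.03353697]), 'opening': -0.0039377238056651845}
```

View pics/w1.png

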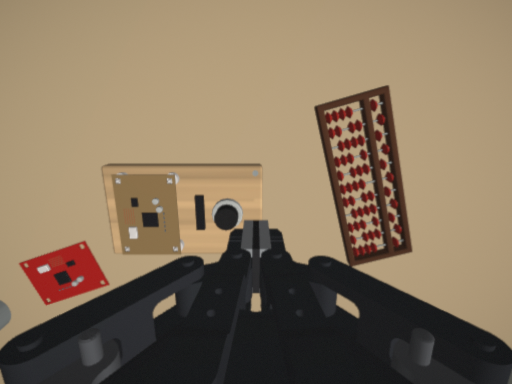

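```bash
python3 - <<'E'
import cv2
a=cv2.imread("pics/w1.png")[155:265,95:270];cv2.imwrite("pics/w1z.png",cv2.resize(a,None,fx=4.5,fy=4.5,interpolation=cv2.INTER_CUBIC))
E
```

```text
(no output)
```

View pics/w1z.png

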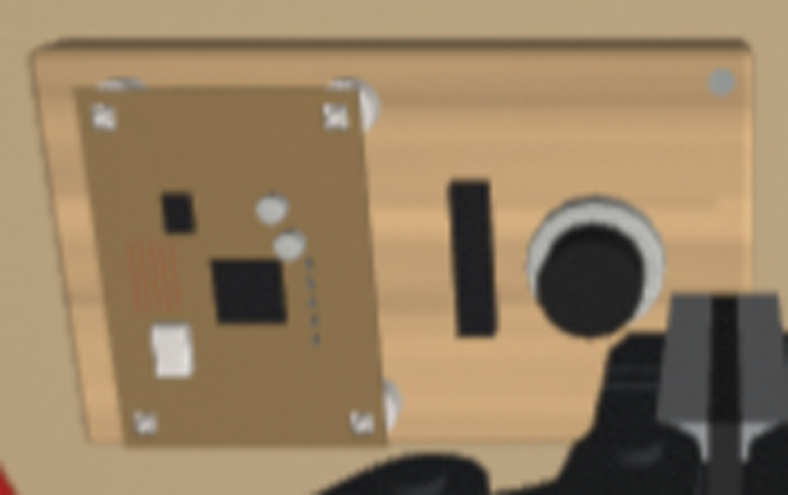

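```bash
cat > fitw.py <<'E'
from h import *
import pickle
from scipy.optimize import least_squares
o,c=pickle.load(open("w1.pkl","rb"))
K=[[-48,-78,40],[-48,-12,40],[48,-78,40],[48,-12,40],[0,60,51],[-65,-107.5,22],[-65,107.5,22],[65,-107.5,22]]
t=np.array([[103,116],[336,117],[146,423],[362,423],[592,282],[33,52],[750,50],[88,441]])
t=(t+.5)/4.5-.5+[95,155]
r=least_squares(lambda p:(proj(kit(K,*p),c,o)-t).ravel(),[.528,.0826,-.294],x_scale=[.1,.1,1])
print(r.x,r.fun.reshape(-1,2).round(1).tolist());print(kit([[0,60,51],[48,-45,40],[-48,-45,40]],*r.x))
E
python3 fitw.py
```

```text
[ 0.52739313  0.08502292 -0.29540802] [[-0.2, 0.1], [0.2, -0.3], [-0.1, 0.5], [0.4, 0.3], [0.3, 1.5], [-2.1, -1.4], [2.0, -1.3], [-0.5, 1.3]]
[[0.54486094 0.14242393 0.051     ]
 [0.56021307 0.02799792 0.04      ]
 [0.46837146 0.05594642 0.04      ]]
```

```bash
python3 -m inch '[{"delta_pos":[-3.1,-1.9,0.5],"rotation":[0,0,0]},{"delta_pos":[-3.1,-1.9,3],"rotation":[0,0,0]},{"delta_pos":[0,0,4],"rotation":[0,0,0]},{"delta_pos":[0,0,4],"rotation":[0,0,0]},{"delta_pos":[0,0,3.5],"rotation":[0,0,0]},{"delta_pos":[0,0,0],"rotation":[0,0,0]},{"delta_pos":[0,0,0],"rotation":[0,0,0]},{"delta_pos":[0,0,0],"rotation":[0,0,0]}]'
python3 - <<'E'
from bench import *
import cv2,pickle
o=get_obs();print(o["eef_pos"],o["wrist_force"])
c=camera("wrist");cv2.imwrite("pics/w2.png",c["color"][:,:,::-1])
c=camera("scene");a=c["color"][130:220,220:340,::-1];cv2.imwrite("pics/s2.png",cv2.resize(a,None,fx=5,fy=5,interpolation=cv2.INTER_CUBIC))
E
```

```text
time_s: 2.3
eef_pos: [0.5471, 0.1416, 0.0838]
eef_rot: [0.002, 0.146, 0.989, 0.0]
wrist_force: [0.2, 0.6, 0.3]
opening: 0.003
[0.54709184 0.14160789 0.08380507] [0.19459962 0.56378101 0.30406352]
```

View pics/w2.png

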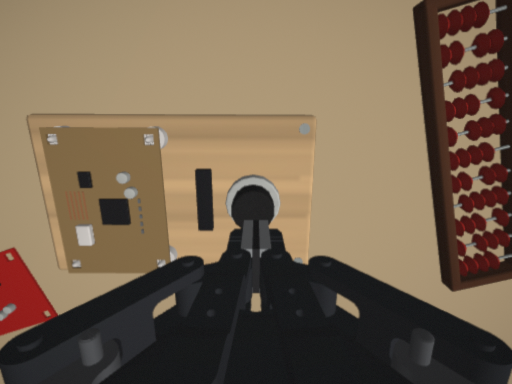

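View pics/s2.png

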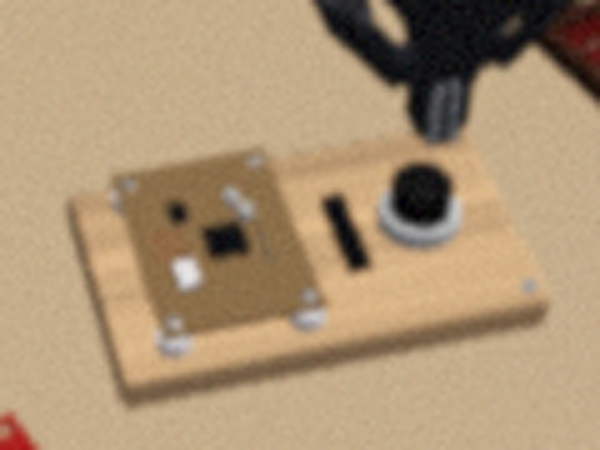

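```bash
python3 -m inch '[{"delta_pos":[0.1,0,1.5],"rotation":[0,0,0]},{"delta_pos":[0.1,0,1.4],"rotation":[0,0,0]},{"delta_pos":[0,0,0],"rotation":[0,0,0]},{"delta_pos":[0,0,0],"rotation":[0,0,0]},{"delta_pos":[0,0,0],"rotation":[0,0,0]}]'
python3 -m inch '[{"delta_pos":[0,0,0.5],"rotation":[0,0,0]},{"delta_pos":[0,0,0],"rotation":[0,0,0]},{"delta_pos":[0,0,0],"rotation":[0,0,0]}]'
python3 -m inch '[{"delta_pos":[0,0,0.3],"rotation":[0,0,0]},{"delta_pos":[0,0,0],"rotation":[0,0,0]},{"delta_pos":[0,0,0],"rotation":[0,0,0]}]'
```

```text
time_s: 2.9
eef_pos: [0.5437, 0.1414, 0.0523]
eef_rot: [-0.0, 0.146, 0.989, -0.0]
wrist_force: [0.9, -0.3, -0.2]
opening: -0.002
time_s: 3.2
eef_pos: [0.5435, 0.1414, 0.0473]
eef_rot: [-0.0, 0.146, 0.989, -0.0]
wrist_force: [-0.1, -0.6, -0.1]
opening: -0.002
time_s: 3.5
eef_pos: [0.5434, 0.1415, 0.0442]
eef_rot: [-0.0, 0.146, 0.989, -0.0]
wrist_force: [-0.0, 0.4, 2.1]
opening: -0.001
```

```bash
for i in 1 2 3; do python3 -m inch '[{"delta_pos":[0,0,0],"rotation":[0,0,0]}]' | grep -E "eef_pos|force"; done
python3 - <<'E'
from bench import *
import cv2
print(get_obs())
c=camera("scene");a=c["color"][130:220,220:340,::-1];cv2.imwrite("pics/s3.png",cv2.resize(a,None,fx=6,fy=6,interpolation=cv2.INTER_CUBIC))
E
```

```text
eef_pos: [0.5435, 0.1415, 0.0443]
wrist_force: [0.1, 0.1, 0.7]
eef_pos: [0.5435, 0.1415, 0.0443]
wrist_force: [-1.0, 0.3, -0.0]
eef_pos: [0.5436, 0.1415, 0.0444]
wrist_force: [-0.0, -0.8, 0.2]
{'time_s': 3.8, 'q': array([ 4.33102078e-02,  3.91540831e-01,  1.76370625e+00,  1.75800355e-05,
        9.86247926e-01, -1.23467836e+00]), 'dq': array([ 2.63514242e-05,  8.24038176e-04, -6.27760945e-05,  1.52854036e-04,
        5.84602575e-04,  1.40189394e-04]), 'joint_efforts': array([-1.86504383e-02, -4.74005735e+01, -2.77733856e+01,  2.46849188e-03,
       -6.55941200e-02, -4.00191709e-05]), 'eef_pos': array([0.54356541, 0.14147191, 0.04435872]), 'eef_rot': array([4.65626005e-05, 1.45886233e-01, 9.89301372e-01, 1.64058096e-05]), 'wrist_force': array([-0.03557826, -0.84272209,  0.17231068]), 'torque': array([0.00219011, 0.02366473, 0.02464853]), 'opening': -0.0004661623959981953}
```

View pics/s3.png

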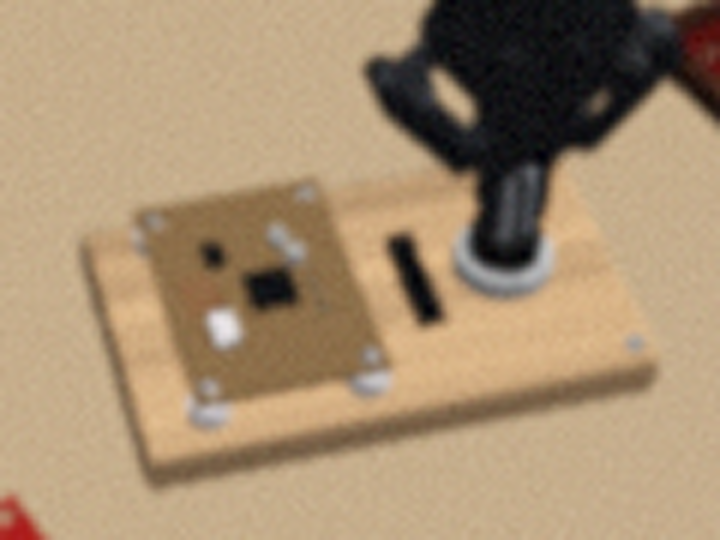

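```bash
python3 -m inch '[{"delta_pos":[0,0,0.3],"rotation":[0,0,0]},{"delta_pos":[0,0,0],"rotation":[0,0,0]}]'|grep -E "eef_pos|force"; for i in 1 2 3; do python3 -m inch '[{"delta_pos":[0,0,0],"rotation":[0,0,0]}]' | grep -E "eef_pos|force"; done
```

```text
eef_pos: [0.5439, 0.1415, 0.0414]
wrist_force: [-1.1, 0.3, 3.2]
eef_pos: [0.5439, 0.1415, 0.0416]
wrist_force: [0.1, 0.6, 1.6]
eef_pos: [0.5439, 0.1415, 0.0416]
wrist_force: [0.7, 0.7, 3.4]
eef_pos: [0.5439, 0.1415, 0.0415]
wrist_force: [0.6, 0.4, 2.5]
```

Force only sets in about 9 mm down, so the switch is ON. I'll press it through, release, and re-probe.

```bash
python3 -m inch '[{"delta_pos":[0,0,0.25],"rotation":[0,0,0]},{"delta_pos":[0,0,0.2],"rotation":[0,0,0]},{"delta_pos":[0,0,0.1],"rotation":[0,0,0]},{"delta_pos":[0,0,0],"rotation":[0,0,0]},{"delta_pos":[0,0,0],"rotation":[0,0,0]}]'|grep -E "eef_pos|force"; 
python3 -m inch '[{"delta_pos":[0,0,-1],"rotation":[0,0,0]},{"delta_pos":[0,0,-1],"rotation":[0,0,0]},{"delta_pos":[0,0,0],"rotation":[0,0,0]},{"delta_pos":[0,0,0],"rotation":[0,0,0]},{"delta_pos":[0,0,0],"rotation":[0,0,0]}]'|grep -E "eef_pos|force"
python3 -m inch '[{"delta_pos":[0,0,0.9],"rotation":[0,0,0]},{"delta_pos":[0,0,0],"rotation":[0,0,0]},{"delta_pos":[0,0,0],"rotation":[0,0,0]}]'|grep -E "eef_pos|force";for i in 1 2 3; do python3 -m inch '[{"delta_pos":[0,0,0],"rotation":[0,0,0]}]' | grep -E "eef_pos|force"; done
```

```text
eef_pos: [0.5439, 0.1415, 0.0359]
wrist_force: [1.6, 0.4, 3.8]
eef_pos: [0.543, 0.1415, 0.0555]
wrist_force: [-0.3, -0.2, -0.4]
eef_pos: [0.5433, 0.1414, 0.0464]
wrist_force: [-0.6, 0.2, 3.4]
eef_pos: [0.5433, 0.1414, 0.0467]
wrist_force: [-0.3, -0.8, 3.5]
eef_pos: [0.5433, 0.1414, 0.0467]
wrist_force: [-1.0, -0.5, 3.9]
eef_pos: [0.5433, 0.1414, 0.0468]
wrist_force: [-1.4, -0.6, 3.1]
```

Now OFF: 3.5 N at 46.7 mm, where it was about 0 before. Next is the board's -x edge.

```bash
python3 -m inch '[{"delta_pos":[0,0,-3.3],"rotation":[0,0,0]},{"delta_pos":[1.5,-3.5,0],"rotation":[0,0,0]},{"delta_pos":[1.5,-3.5,0],"rotation":[0,0,0]},{"delta_pos":[1.6,-3.5,0],"rotation":[0,0,0]},{"delta_pos":[0,0,0],"rotation":[0,0,0]},{"delta_pos":[0,0,0],"rotation":[0,0,0]},{"delta_pos":[0,0,0],"rotation":[0,0,0]}]'
python3 - <<'E'
from bench import *
import cv2,pickle
o=get_obs();c=camera("wrist");pickle.dump((o,c),open("w4.pkl","wb"));cv2.imwrite("pics/w4.png",c["color"][:,:,::-1])
c=camera("scene");a=c["color"][130:220,220:340,::-1];cv2.imwrite("pics/s4.png",cv2.resize(a,None,fx=6,fy=6,interpolation=cv2.INTER_CUBIC))
E
```

```text
time_s: 6.65
eef_pos: [0.4701, 0.0545, 0.0801]
eef_rot: [0.001, 0.146, 0.989, 0.0]
wrist_force: [0.0, 0.5, 0.7]
opening: -0.002
```

View pics/w4.png

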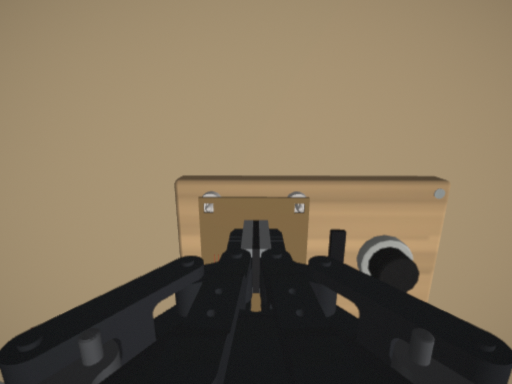

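View pics/s4.png

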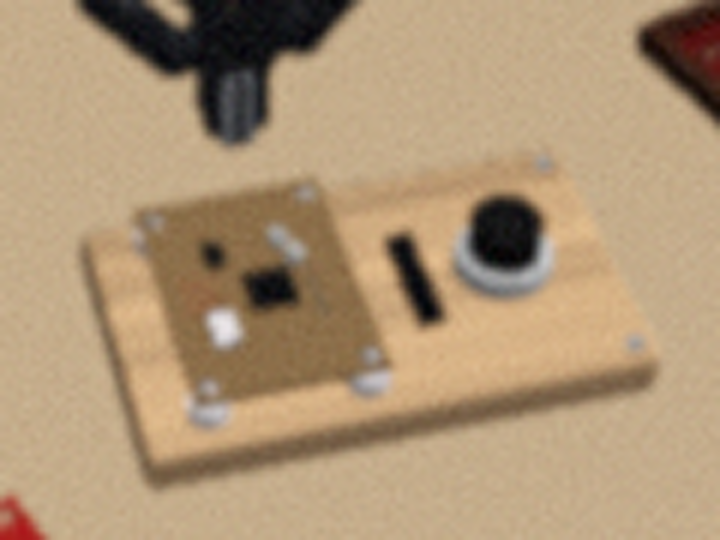

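```bash
python3 - <<'E'
from h import *
import pickle
o,c=pickle.load(open("w4.pkl","rb"));p=unproj([[209,208],[299,208]],.04,c,o);print(p,p.mean(0),o["eef_pos"]);d=(p.mean(0)-o["eef_pos"])@q2R(o["eef_rot"]);print(d)
E
```

```text
[[0.45894853 0.023866   0.04      ]
 [0.47762536 0.08541537 0.04      ]] [0.46828694 0.05464068 0.04      ] [0.4701081  0.05447292 0.08007515]
[ 0.00183942 -0.00038321  0.04007283]
```

```bash
python3 -m inch '[{"delta_pos":[0.15,0,2],"rotation":[0,0,0]},{"delta_pos":[0,0,1.8],"rotation":[0,0,0]},{"delta_pos":[0,0,0],"rotation":[0,0,0]},{"delta_pos":[0,0,0],"rotation":[0,0,0]},{"delta_pos":[0,0,0.5],"rotation":[0,0,0]},{"delta_pos":[0,0,0],"rotation":[0,0,0]}]'|grep -E "eef_pos|force"
python3 -m inch '[{"delta_pos":[0,0,0.25],"rotation":[0,0,0]},{"delta_pos":[0,0,0],"rotation":[0,0,0]}]'|grep -E "eef_pos|force"
python3 -m inch '[{"delta_pos":[0,0,0.2],"rotation":[0,0,0]},{"delta_pos":[0,0,0],"rotation":[0,0,0]}]'|grep -E "eef_pos|force"
```

```text
eef_pos: [0.4685, 0.0547, 0.0372]
wrist_force: [1.4, -0.0, 0.0]
eef_pos: [0.468, 0.0546, 0.0345]
wrist_force: [1.2, -0.3, -0.2]
eef_pos: [0.4681, 0.0546, 0.0329]
wrist_force: [-2.0, -0.0, 7.1]
```

```bash
python3 -m inch '[{"delta_pos":[0,0,0.1],"rotation":[0,0,0]},{"delta_pos":[0,0,0],"rotation":[0,0,0]}]'|grep -E "eef_pos|force"
python3 -m inch '[{"delta_pos":[0,0,0.1],"rotation":[0,0,0]},{"delta_pos":[0,0,0],"rotation":[0,0,0]}]'|grep -E "eef_pos|force"
python3 - <<'E'
from bench import *
import cv2,pickle
o=get_obs();c=camera("wrist");pickle.dump((o,c),open("w5.pkl","wb"));cv2.imwrite("pics/w5.png",cv2.resize(c["color"][170:300,160:350,::-1],None,fx=4,fy=4,interpolation=cv2.INTER_CUBIC))
c=camera("scene");a=c["color"][130:220,220:340,::-1];cv2.imwrite("pics/s5.png",cv2.resize(a,None,fx=6,fy=6,interpolation=cv2.INTER_CUBIC))
E
```

```text
eef_pos: [0.4682, 0.0546, 0.0327]
wrist_force: [-5.1, 0.5, 16.3]
eef_pos: [0.4683, 0.0546, 0.0325]
wrist_force: [-10.4, 0.4, 27.2]
```

View pics/w5.png

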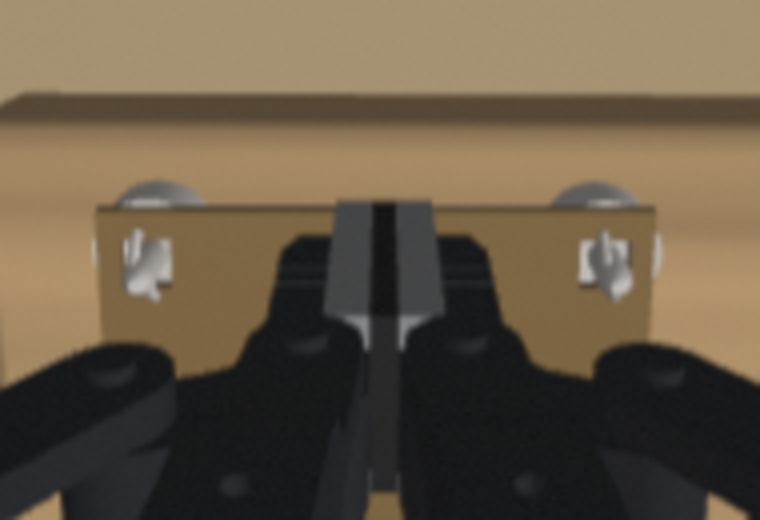

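View pics/s5.png

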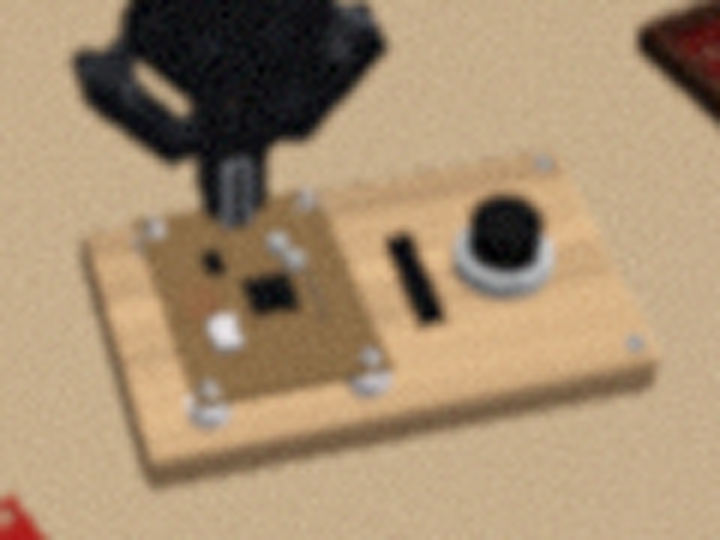

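The -x edge is home, with a rigid stop at z 32.5 mm and both pins standing proud. Now the +x edge.

```bash
python3 -m inch '[{"delta_pos":[0,0,-4.5],"rotation":[0,0,0]},{"delta_pos":[-4.8,0,0],"rotation":[0,0,0]},{"delta_pos":[-4.8,0,0],"rotation":[0,0,0]},{"delta_pos":[0,0,0],"rotation":[0,0,0]},{"delta_pos":[0,0,0],"rotation":[0,0,0]},{"delta_pos":[0,0,0],"rotation":[0,0,0]}]'
python3 - <<'E'
from bench import *
from h import *
o=get_obs();d=(kit([[47.5,-45,40]],.5270,.0845,-.295)[0]-o["eef_pos"])@q2R(o["eef_rot"]);print(d)
c=camera("scene");a=c["color"][130:220,220:340,::-1];cv2.imwrite("pics/s6.png",cv2.resize(a,None,fx=6,fy=6,interpolation=cv2.INTER_CUBIC))
E
```

```text
time_s: 8.85
eef_pos: [0.5581, 0.0273, 0.0744]
eef_rot: [-0.001, 0.146, 0.989, 0.0]
wrist_force: [-0.2, -1.0, -0.4]
opening: 0.001
[-0.00117633  0.00065722  0.03440525]
```

View pics/s6.png

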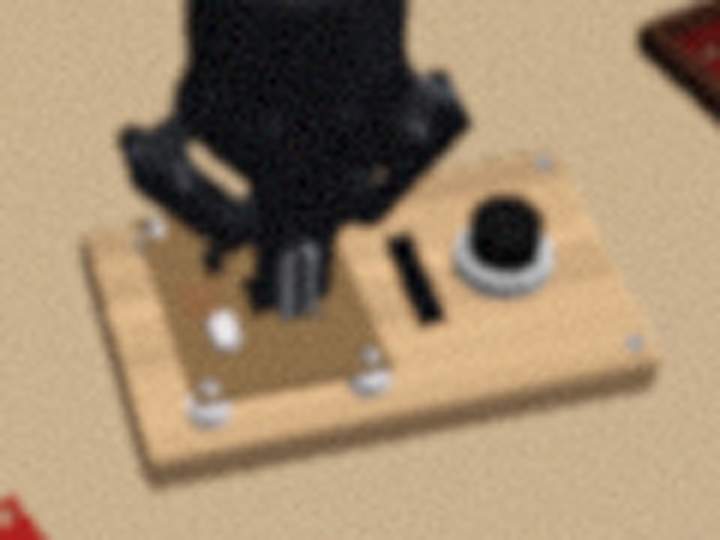

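Shift 2 mm further toward +x (tool -x) to clear the parts, then press.

```bash
python3 -m inch '[{"delta_pos":[-0.2,0,1.5],"rotation":[0,0,0]},{"delta_pos":[0,0,1.3],"rotation":[0,0,0]},{"delta_pos":[0,0,0],"rotation":[0,0,0]},{"delta_pos":[0,0,0.5],"rotation":[0,0,0]},{"delta_pos":[0,0,0],"rotation":[0,0,0]}]'|grep -E "eef_pos|force"
python3 -m inch '[{"delta_pos":[0,0,0.4],"rotation":[0,0,0]},{"delta_pos":[0,0,0],"rotation":[0,0,0]}]'|grep -E "eef_pos|force"
python3 -m inch '[{"delta_pos":[0,0,0.3],"rotation":[0,0,0]},{"delta_pos":[0,0,0],"rotation":[0,0,0]}]'|grep -E "eef_pos|force"
python3 -m inch '[{"delta_pos":[0,0,0.2],"rotation":[0,0,0]},{"delta_pos":[0,0,0],"rotation":[0,0,0]}]'|grep -E "eef_pos|force"
```

```text
eef_pos: [0.5611, 0.0265, 0.0416]
wrist_force: [-0.1, -0.4, -0.9]
eef_pos: [0.5616, 0.0264, 0.0381]
wrist_force: [0.5, -0.7, -0.3]
eef_pos: [0.5618, 0.0263, 0.0354]
wrist_force: [0.3, -0.6, -0.6]
eef_pos: [0.5613, 0.0264, 0.033]
wrist_force: [0.3, -0.4, -0.0]
```

```bash
python3 -m inch '[{"delta_pos":[0,0,0.1],"rotation":[0,0,0]},{"delta_pos":[0,0,0],"rotation":[0,0,0]}]'|grep -E "eef_pos|force"
python3 -m inch '[{"delta_pos":[0,0,0.1],"rotation":[0,0,0]},{"delta_pos":[0,0,0],"rotation":[0,0,0]}]'|grep -E "eef_pos|force"
python3 -m inch '[{"delta_pos":[0,0,0.1],"rotation":[0,0,0]},{"delta_pos":[0,0,0],"rotation":[0,0,0]},{"delta_pos":[0,0,0],"rotation":[0,0,0]}]'|grep -E "eef_pos|force"
python3 -m inch '[{"delta_pos":[0,0,-3],"rotation":[0,0,0]},{"delta_pos":[0,3,-3],"rotation":[0,0,0]},{"delta_pos":[1.5,4.0,0],"rotation":[0,0,0]},{"delta_pos":[3.5,3.6,0],"rotation":[0,0,0]},{"delta_pos":[0,0,0],"rotation":[0,0,0]},{"delta_pos":[0,0,0],"rotation":[0,0,0]}]'|grep -E "eef_pos|force"
python3 - <<'E'
from bench import *
from h import *
import pickle
o=get_obs();c=camera("wrist");pickle.dump((o,c),open("w7.pkl","wb"));cv2.imwrite("pics/w7.png",c["color"][:,:,::-1])
d=(kit([[0,60,51]],.5270,.0837,-.295)[0]-o["eef_pos"])@q2R(o["eef_rot"]);print(d)
c=camera("scene");a=c["color"][130:220,220:340,::-1];cv2.imwrite("pics/s7.png",cv2.resize(a,None,fx=6,fy=6,interpolation=cv2.INTER_CUBIC))
E
```

```text
eef_pos: [0.5615, 0.0264, 0.0325]
wrist_force: [-1.0, 0.2, 2.9]
eef_pos: [0.5616, 0.0264, 0.0324]
wrist_force: [-6.5, -0.3, 11.5]
eef_pos: [0.5616, 0.0264, 0.0324]
wrist_force: [-8.0, 0.6, 19.9]
eef_pos: [0.5438, 0.1431, 0.0901]
wrist_force: [0.4, -1.0, 0.0]
[-0.00121346 -0.00171938  0.03908734]
```

View pics/w7.png

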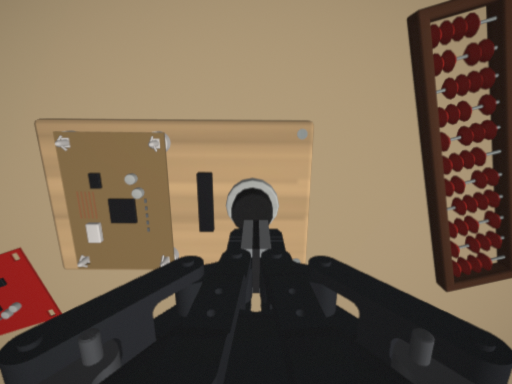

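View pics/s7.png

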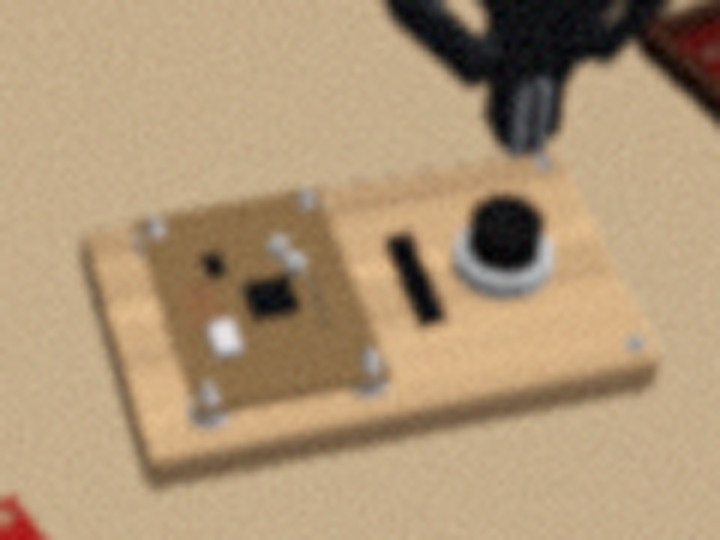

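All four pins stand clear of the board. Now click the switch on, release, and probe lightly.

```bash
python3 -m inch '[{"delta_pos":[-0.1,-0.15,2],"rotation":[0,0,0]},{"delta_pos":[0,0,1.5],"rotation":[0,0,0]},{"delta_pos":[0,0,0.9],"rotation":[0,0,0]},{"delta_pos":[0,0,0.5],"rotation":[0,0,0]},{"delta_pos":[0,0,0.3],"rotation":[0,0,0]},{"delta_pos":[0,0,0.22],"rotation":[0,0,0]},{"delta_pos":[0,0,0],"rotation":[0,0,0]},{"delta_pos":[0,0,0],"rotation":[0,0,0]}]'|grep -E "eef_pos|force"; 
python3 -m inch '[{"delta_pos":[0,0,-1],"rotation":[0,0,0]},{"delta_pos":[0,0,-1],"rotation":[0,0,0]},{"delta_pos":[0,0,0],"rotation":[0,0,0]},{"delta_pos":[0,0,0],"rotation":[0,0,0]},{"delta_pos":[0,0,0],"rotation":[0,0,0]}]'|grep -E "eef_pos|force"
python3 -m inch '[{"delta_pos":[0,0,0.9],"rotation":[0,0,0]},{"delta_pos":[0,0,0],"rotation":[0,0,0]},{"delta_pos":[0,0,0],"rotation":[0,0,0]}]'|grep -E "eef_pos|force";for i in 1 2 3; do python3 -m inch '[{"delta_pos":[0,0,0],"rotation":[0,0,0]}]' | grep -E "eef_pos|force"; done
```

```text
eef_pos: [0.5453, 0.1403, 0.0365]
wrist_force: [-0.1, -2.2, 3.7]
eef_pos: [0.5446, 0.1405, 0.0559]
wrist_force: [0.5, 0.7, -0.0]
eef_pos: [0.5442, 0.1403, 0.0462]
wrist_force: [-0.1, 1.0, 0.4]
eef_pos: [0.5447, 0.1403, 0.0468]
wrist_force: [-1.5, 0.9, 0.5]
eef_pos: [0.545, 0.1404, 0.0471]
wrist_force: [-0.3, -0.5, 0.9]
eef_pos: [0.545, 0.1404, 0.0472]
wrist_force: [0.5, 0.5, 0.0]
```

Only about 0.5 N at 47 mm, against 3.5 N when it was off, so the switch is locked ON. Retreat and take a last look.

```bash
python3 -m inch '[{"delta_pos":[0,0,-3],"rotation":[0,0,0]},{"delta_pos":[0,0,-4],"rotation":[0,0,0]},{"delta_pos":[2,0,-4],"rotation":[0,0,0]},{"delta_pos":[4,0,-3],"rotation":[0,0,0]},{"delta_pos":[0,0,0],"rotation":[0,0,0]},{"delta_pos":[0,0,0],"rotation":[0,0,0]},{"delta_pos":[0,0,0],"rotation":[0,0,0]}]'
python3 - <<'E'
from bench import *
from h import *
import pickle
o=get_obs();c=camera("wrist");pickle.dump((o,c),open("w8.pkl","wb"));cv2.imwrite("pics/w8.png",c["color"][:,:,::-1])
c=camera("scene");a=c["color"][130:220,220:340,::-1];cv2.imwrite("pics/s8.png",cv2.resize(a,None,fx=6,fy=6,interpolation=cv2.INTER_CUBIC))
E
```

```text
time_s: 14.0
eef_pos: [0.4875, 0.1574, 0.1863]
eef_rot: [-0.0, 0.146, 0.989, -0.0]
wrist_force: [0.2, -0.4, 0.6]
opening: 0.001
```

View pics/w8.png

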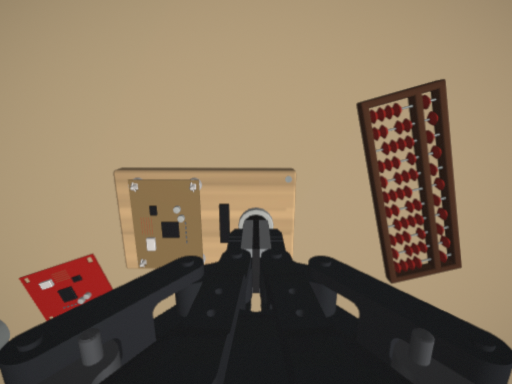

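View pics/s8.png

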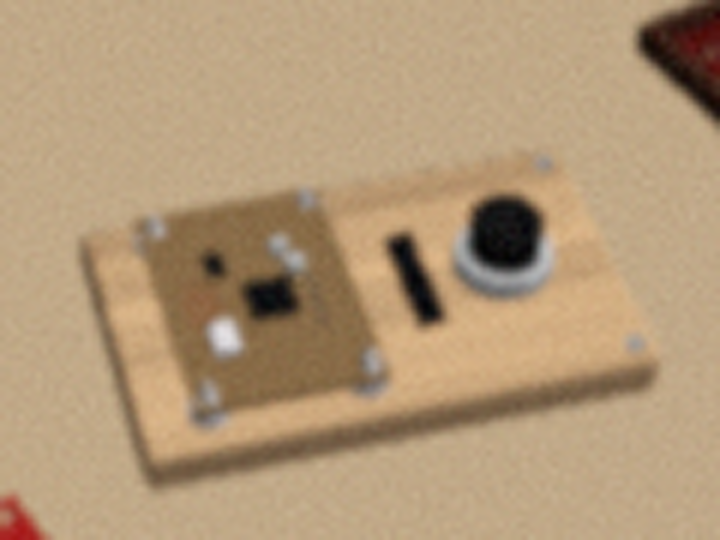

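The board lies flush with all four pins proud, the boot has sprung back, and nothing touches the gripper.

```bash
python3 -c "from bench import hand_in;print(hand_in())"
```

```text
the job is handed in; nothing more can be done
None
```

The job is handed in: the board is home on all four standoffs and the switch is locked on, by my last checks. The last clock reading was about 14 s of the 51 s allowed.

- **Switch at the start:** By touch it was on. There was almost no force 4 to 7 mm down, then about 2.7 N from about 9 mm. I pressed it through once, and a second probe met about 3.5 N at 4 mm, so it was off before I touched the board.
- **Board:** I pressed the -x short edge first, then the +x one. Both came to a hard stop with the fingertips at 32.4 to 32.5 mm, which is the board's 2.4 mm thickness on the 30 mm shoulders. All four pins stand clear in the scene camera picture.
- **Switch at the end:** I then clicked it once more. A light probe 4 mm down met only about 0.5 N, so it is locked in.
- **Robot and bystanders:** The arm is about 19 cm above the table and touches nothing. I did not move near the tumbler, sharpener or pencil box, or over the abacus, and did not measure their positions afterwards.

No check failed. The wrist force readings wander by roughly 0.7 N, so I judged each touch from several readings. The camera pose estimates of the kit differed by 2 to 4 mm, so I aimed by a compromise between them and corrected the first board edge from the wrist view.

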